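# Set a flat bar to its overhang against a length gauge and hold it

### The arm

A 6-joint arm with a two-finger parallel gripper is mounted at the origin on a cart in front of the work surface, level with it; the furniture and walls round the work are solid. World frame = base frame: x ahead of the robot, y to its left, z up, the work surface at z = 0. Lengths are in mm, angles in rad, forces in N, time in s.
With the tool pointing down it reaches from about 350 to 975 mm from the base axis. Payload 7.1 kg.
Tool frame: the origin (TCP) lies on the mounting face of the last link; the fingertips stand 182 mm ahead of it and the grasp point (between the pads) lies 163 mm ahead of it (ctrl.finger_overhang is the distance from the TCP to the fingertips, in mm); z points along the fingers, y is the direction in which the jaws open and shut (so a half turn about z gives the same grasp; the last joint's range is limited). The gripper opens to 88 mm and grips with 3 to 60 N. Pads are 20 mm wide; open, the fingers measure 115 mm over their backs; the gripper's body (75 mm by 178 mm) begins 61 mm behind the grasp point.
Start: joints at [-1.204, 0.423, 1.63, -0, 1.089, -0.019], TCP at [235.204, -579.038, 404.675] pointing down, gripper open.
Joint ranges: [-3, 3], [-0.9, 2.11], [0.09, 2.58], [-1.31, 4.45], [0.11, 2.69], [-2.54, 2.54]. Speed limits (rad/s): [2.39, 2.39, 3.01, 3.14, 3.14, 3.14].

### API

Orientations are given as a rotation vector (axis times angle).
In Python, from workcell import ctrl, viewer, recognise gives the robot as it stands.
- The arm moves only by the shell command python3 -m handwheel 'ROWS'. ROWS is JSON, a list of rows, each an object of numbers: "gripper": the closure, from 0 (fully open) to 1 (shut); "tx", "ty", "tz": the shift along the tool's x, y, z in m; "rx", "ry", "rz": the turn, a rotation vector about the tool's x, y, z in degrees. In form: [{"gripper": .., "tx": .., "ty": .., "tz": .., "rx": .., "ry": .., "rz": ..}, ...]. A call has 1 to 8 rows; each row shifts and turns the commanded pose from where the row before left it, along the tool's axes as they then stand; what a row does not reach is not made up. A row lasts 1/8 s, in which the tool goes at most 62.5 mm and 10.7 degrees, less where a joint would pass 70% of its speed; a pose out of reach is approached as far as the arm can. A call with a gripper value outside its range is refused whole. The fingers move at their own pace and stop on an object; the grip force is fixed at half the most. Time passes only in rows, so rows that do not move let the fingers close. It gives the time, the measured TCP pose, the force and the opening at its end, in the units of the state.
- ctrl.get_obs(): the state, without advancing time (a new reading comes with each control period).
- viewer.get_image(name): name is "side" or "top" or "wrist"; returns a dict with "image" (480x640x3 uint8, red, green, blue), "range_z" (480x640 float32, mm along the optical axis (not along the pixel's ray), 0 where there is no reading), "vfov" (degrees; the focal length in pixels is half the picture's height over the tangent of half this angle, whatever the lens; pixels are square), "cx", "cy" (the principal point, pixels), "k1" (the pictures are not rectified: a ray, as slopes to the right and down, at radius r is drawn at 1 + k1 r^2 times it, then the intrinsics apply), "extrinsics" (4x4, takes a point from world to camera coordinates); the wrist camera has in their place "T_tool_cam" (4x4, takes a point from camera to tool coordinates, whose origin is the TCP and whose axes are the flange's). Camera axes: x right, y up, looking along -z (the intrinsics and any distortion apply to the point x, -y, -z); pixel columns grow to the right and rows downward; lengths in mm; the calibration is good to about 2 mm. A picture is of the moment at which its call begins: read the wrist's pose just before it.
- ctrl.close_job(): hands the job in, once; it reports no verdict.
Trained networks look in a picture, given as the dict that the camera call returned (one of the last four; its "shot" number tells which), for a name from the list of things; names that differ only in an ending like _2 or _b are one class to them, and where a whole thing is asked for, a point or a joint stands for the part that bears it (a point fixed in the world has none). Each returns a list of dicts, best first, with "p" (0 to 1); they miss things now and then, are a little off and sometimes report something else, mostly with a low value. They report only what shows in the picture. A call takes as long as a camera call.
- recognise(picture, name): "xy" ([column, row] as shares, 0 to 1, of the picture: columns of its width, rows of its height, amid what is visible of it).
The state is a dict: "t": time; "qpos": joint angles; "qvel": joint speeds; "joint_torque": joint torques, N m; "ee_pos": TCP position; "orientation": TCP orientation; "ft_force": force on the tool from outside, world axes, zero at the start; "moment": the same for the moment, N m; "width": finger opening in mm.
Only numpy, scipy, OpenCV 4.12 (cv2) and the standard library are available. Lean on these libraries where they do the work, as an engineer would, in place of code of your own. Each camera call takes 0.05 s, during which the arm holds its last target.

### The job

The flat bar on the narrow rest has to stick out to the length given by the gauge beside it, ready for cutting. First, before moving the bar, pull the gauge's blade by its upright tab all the way out to its stop and leave it there; then slide the bar lengthwise along the rest, without lifting it off, until its front end is level with the gauge's pointer. That far out the bar would tip off the rest by itself, so keep hold of it: finish while still holding the bar flat and straight along the rest, leaving the other things on the bench alone.

Things in the scene. Friction and masses are not known exactly. Their poses are not given: they have to be found in the camera images.
- rest: Fixed rest, an inverted T: a grey foot plate 96 (x) x 124 (y) x 10 mm carrying a dark steel rail 26 mm wide (x) and 120 mm long (y) whose flat top is 55 mm above the foot's underside. Rest and gauge stand on a flat 7 mm thick tool wallet. Origin: centre of the underside of the foot; z up, y along the rail; the rail ends at y = -60 and +60 mm. The bar is to stick out past the +y end. The bar is wider than the rail, so fingers can pass down on both sides of the rail.
- bar: Loose plain aluminium flat bar, 44 (x) x 260 (y) x 10 (z) mm, about 0.3 kg, lying flat on the rail roughly lengthwise with both ends sticking out. Origin: centre of its underside; y along its length, +y toward its front end (the end nearer the gauge's pointer); z up. It tips off the rail once its centre is past the rail's +y end and nobody holds it.
- bar_end (a point): Middle of the upper edge of the bar's front (+y) end, 130 mm along y and 10 mm above the bar's origin.
- gauge: Fixed length gauge standing beside the rest on its -x side (nearer the robot), same heading as the rest: a dark foot 44 x 110 x 10 mm and a grey housing 32 (x) x 120 (y) mm, 40 to 60 mm above the foot's underside (screw heads to 62 mm), its long axis parallel to the rail, 95 mm from the rail's middle line. Origin: centre of the underside of the foot, level with the rest's; y along the blade's pull direction, z up.
- blade (a joint): Slide of the gauge's blade in m: 0 = pushed in, 0.090 = fully out at its stop; grows as the blade is pulled along the gauge's +y. A light return spring and a drag: pulling takes about 5 to 7 N, and the blade stays where it is left.
- pull_tab (a point): Middle of the top of the blade's upright steel pull tab, 96 mm above the gauge's origin. The tab is 10 mm thick (x, across the blade), 20 mm long (y, along the blade) and free from 61 to 96 mm above the gauge's origin; it moves with the blade. Its middle stands 20 mm ahead (+y) of the housing's front face when the blade is pushed in.
- pointer (a point): Tip of the gauge's pointer, a slim steel arm that moves with the blade, 26 mm ahead (+y) of the tab's middle; it reaches from the blade in +x toward the bar's path at the bar's height (58 mm above the gauge's origin) and its tip stays 31 mm to the side of the rail's middle line. The bar passes beside it with about 9 mm to spare. The bar's front end must come level with it, measured along the rail.
- feeler: Bystander: feeler gauge set, a flat grey stick 20 x 100 x 14 mm lying on the far part of the wallet; origin at the centre of its underside.
- union: Bystander: brass pipe union 22 x 25 x 44 mm standing behind the wallet; origin at the centre of its underside.
- pen: Bystander: marker pen 22 x 138 x 16 mm lying near the bench's front edge; origin at the centre of its underside.

How it is judged:
By the outcome, as a careful person would: the job done as asked, in the order asked, and still so for the second after the job is handed in, while the arm keeps its last pose, push and grip.
It also fails if it takes over 48 s, if anything falls off the work surface, if the arm or the gripper's body presses on something with over 40 N, if the wrist force passes 120 N, or if a joint passes its speed limit or range.

## Working session

There is one attempt and no reset: what is moved stays moved. The work goes in short steps, Python scripts to look and compute and a shell command to move; the robot and the scene stay as the last step left them, time stands still between calls to the robot, and variables do not carry over. Pictures are saved under pics/ and viewed, and the job is handed in when it is done.

```bash
ls; mkdir -p pics; cat > h.py <<'E'
import numpy as np, cv2
from workcell import ctrl, viewer, recognise
from scipy.spatial.transform import Rotation as R
def cam(d,o=None):
    f=240/np.tan(np.radians(d['vfov'])/2)
    if 'extrinsics' in d: T=np.linalg.inv(np.array(d['extrinsics']))
    else:
        W=np.eye(4);W[:3,:3]=R.from_rotvec(o['orientation']).as_matrix();W[:3,3]=o['ee_pos'];T=W@np.array(d['T_tool_cam'])
    return f,T
def rays(d,uv):
    f=240/np.tan(np.radians(d['vfov'])/2)
    K=np.array([[f,0,d['cx']],[0,f,d['cy']],[0,0,1.]])
    return cv2.undistortPoints(np.array(uv,float).reshape(-1,1,2),K,np.array([d['k1'],0,0,0.])).reshape(-1,2)
def pts(d,uv,o=None,z=None):
    """uv Nx2 pixel -> world; depth from range or plane z"""
    f,T=cam(d,o);uv=np.array(uv,float).reshape(-1,2);s=rays(d,uv)
    dirs=np.c_[s[:,0],-s[:,1],-np.ones(len(s))]
    if z is None:
        r=np.asarray(d['range_z'])[uv[:,1].round().astype(int).clip(0,479),uv[:,0].round().astype(int).clip(0,639)]
        P=dirs*r[:,None]; W=P@T[:3,:3].T+T[:3,3]; W[r<=0]=np.nan; return W
    D=dirs@T[:3,:3].T; return T[:3,3]+D*((z-T[2,3])/D[:,2])[:,None]
def proj(d,P,o=None):
    f,T=cam(d,o);P=np.atleast_2d(P);C=(P-T[:3,3])@T[:3,:3]
    x=C[:,0]/-C[:,2];y=-C[:,1]/-C[:,2];k=1+d['k1']*(x*x+y*y)
    return np.c_[f*x*k+d['cx'],f*y*k+d['cy']]
def cloud(d,o=None):
    u,v=np.meshgrid(np.arange(640),np.arange(480))
    return pts(d,np.c_[u.ravel(),v.ravel()],o).reshape(480,640,3)
def save(d,n): cv2.imwrite('pics/'+n,cv2.cvtColor(np.asarray(d['image']),cv2.COLOR_RGB2BGR))
E
python3 - <<'E'
from h import *
o=ctrl.get_obs();print(o)
import pickle
for n in ['side','top','wrist']:
    d=viewer.get_image(n);save(d,n+'0.png');pickle.dump((d,o),open(n+'0.pkl','wb'))
    print(n,d['vfov'],d['cx'],d['cy'],d['k1'],cam(d,o)[1].round(3).tolist())
    for t in ['rest','bar','bar_end','gauge','blade','pull_tab','pointer','feeler','union','pen']:
        r=recognise(d,t)
        for q in r[:2]:
            uv=[q['xy'][0]*640,q['xy'][1]*480];print(t,round(q['p'],2),np.round(uv),pts(d,uv,o).round(1)[0])
E
```

```text
pics
{'t': 0.0, 'qpos': array([-1.20400910e+00,  4.23892535e-01,  1.63064631e+00,  1.76627791e-05,
        1.08856029e+00, -1.89906000e-02]), 'qvel': array([ 0.00037305,  0.00011429, -0.00011756,  0.0001658 , -0.00072767,
        0.00091893]), 'joint_torque': array([ 2.31055543e-03, -5.44612384e+01, -2.73663872e+01,  6.45213830e-02,
        2.27289641e-02, -1.05908914e-04]), 'ee_pos': array([ 235.11587748, -578.81886573,  403.88635791]), 'orientation': array([-3.08187392e+00, -6.01930098e-01,  3.85054851e-04]), 'ft_force': array([ 0.42307773, -0.23363888,  0.48751742]), 'moment': array([ 0.0241992 ,  0.08617773, -0.00104298]), 'width': 87.94316170386924}
side 45.83411287862508 325.92412737520004 236.77649692465494 -0.031867655096088264 [[0.999, 0.01, 0.04, 604.895], [0.034, 0.368, -0.929, -809.703], [-0.025, 0.93, 0.368, 443.23], [0.0, 0.0, 0.0, 1.0]]
rest 0.73 [349. 275.] [604.4  84.2  17. ]
bar 0.9 [330. 254.] [573.6  51.7  70.6]
bar_end 0.7 [330. 253.] [574.   51.9  73. ]
gauge 0.73 [294. 214.] [498.3 234.1  79.5]
gauge 0.62 [290. 253.] [496.9 141.7  34.4]
blade 0.63 [295. 215.] [
[... 365 characters left out ...]
749], [0.0, 0.0, 0.0, 1.0]]
rest 0.89 [320. 260.] [nan nan nan]
rest 0.49 [320. 157.] [781.7 111.6  35.8]
bar 0.86 [334. 248.] [576.5  83.6  71.2]
bar_end 0.82 [329. 248.] [575.1  94.2  74.3]
gauge 0.94 [294. 289.] [492.1 165.   67.7]
blade 0.74 [251. 290.] [489.7 250.1  81.7]
pull_tab 0.71 [251. 285.] [496.8 247.1 101.9]
pointer 0.54 [249. 289.] [490.4 250.7  98.2]
feeler 0.69 [295. 189.] [716.5 166.6  17.1]
union 0.43 [319. 157.] [783.8 113.7  32.6]
pen 0.76 [402. 343.] [386.3 -57.7   9.8]
wrist 67.0825118071808 321.29568399603613 240.36074610446994 -0.04792073742454772 [[0.376, 0.888, 0.264, 306.991], [-0.927, 0.361, 0.105, -550.473], [-0.002, -0.284, 0.959, 384.08], [0.0, 0.0, 0.0, 1.0]]
```

```bash
python3 - <<'E'
import cv2
for n in ['side','top']:
    i=cv2.imread(f'pics/{n}0.png')
    if n=='top': c=i[130:380,190:440]
    else: c=i[170:360,170:450]
    c=cv2.resize(c,None,fx=600/c.shape[0]*(1 if n=='top' else .85),fy=600/c.shape[0]*(1 if n=='top' else .85),interpolation=cv2.INTER_CUBIC)
    cv2.imwrite(f'pics/{n}0c.png',c);print(c.shape)
E
```

```text
(510, 752, 3)
(600, 600, 3)
```

View pics/top0.png

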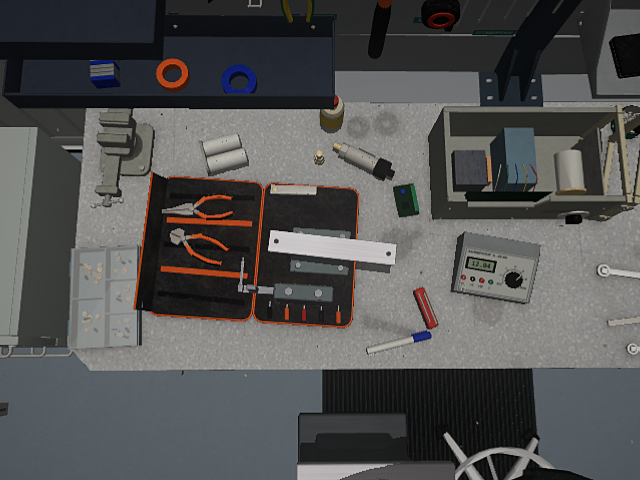

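View pics/side0.png

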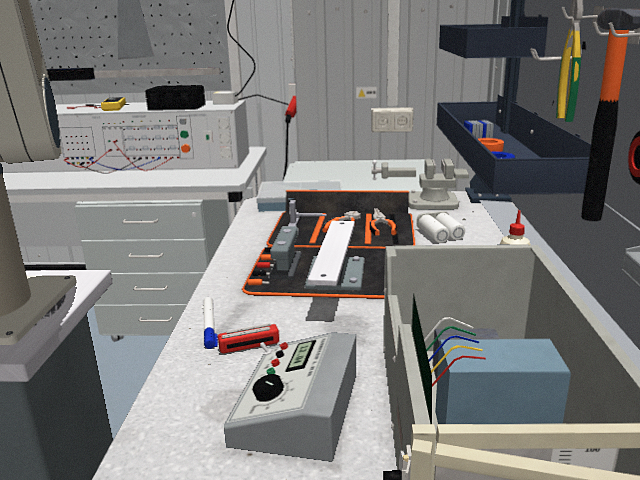

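```bash
ls pics
```

```text
side0.png
side0c.png
top0.png
top0c.png
wrist0.png
```

View pics/top0c.png

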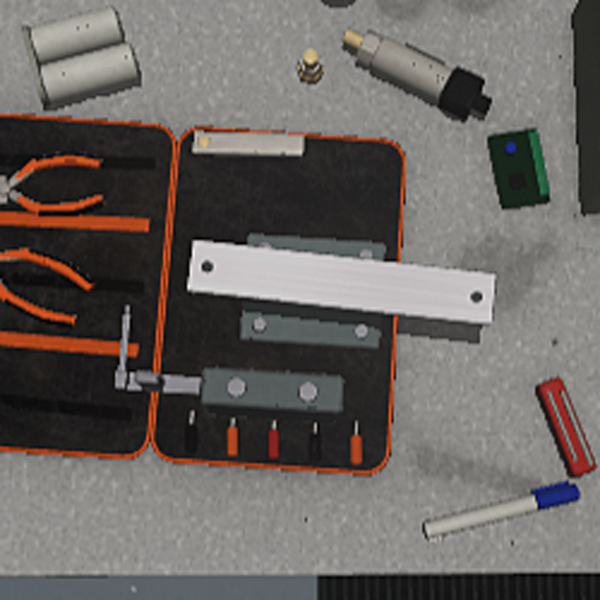

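View pics/side0c.png

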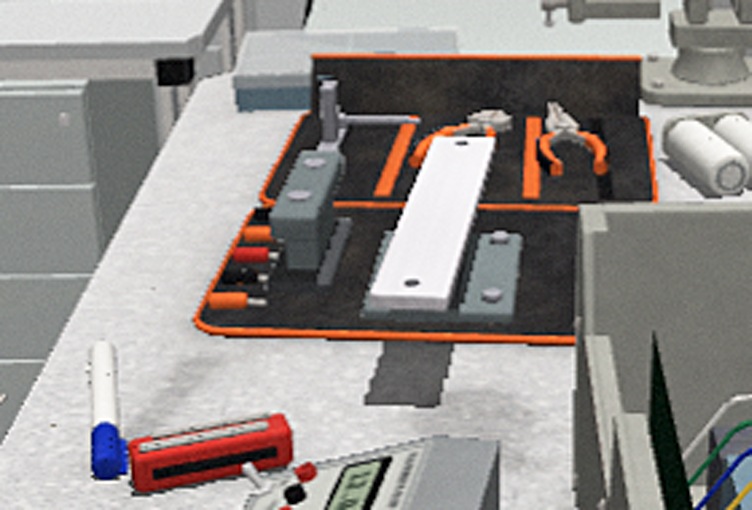

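```bash
cat > fit.py <<'E'
from h import *
import pickle
def rect(P):
    (c,s,a)=cv2.minAreaRect(P[:,:2].astype(np.float32))
    b=cv2.boxPoints((c,s,a)); 
    e=b[1]-b[0],b[2]-b[1]; L=max(e,key=np.linalg.norm); L=L*np.sign(L[1])
    return np.round(c,1),np.round(s,1),round(np.degrees(np.arctan2(-L[0],L[1])),2)  # yaw from +y
E
python3 - <<'E'
from fit import *
d,o=pickle.load(open('top0.pkl','rb'))
C=cloud(d,o);
def sel(zlo,zhi,xlo,xhi,ylo,yhi):
    return (C[...,2]>zlo)&(C[...,2]<zhi)&(C[...,0]>xlo)&(C[...,0]<xhi)&(C[...,1]>ylo)&(C[...,1]<yhi)
for n,a in dict(bar=(64,82,540,640,-80,240),housing=(60,76,450,530,80,225),tabtop=(88,110,450,560,200,300),blade=(55,110,450,580,222,300),foot=(12,24,515,660,0,200)).items():
    m=sel(*a);P=C[m];
    print(n,m.sum(),rect(P) if len(P)>4 else '',np.median(P[:,2]).round(1),P.min(0).round(),P.max(0).round())
print(np.nanmedian(C[sel(-10,20,700,760,20,110)],0), np.nanmedian(C[sel(-10,20,400,700,-200,-100)],0))
m=sel(12,24,515,660,0,200)
# image edges of bar
for z,uvs in [(72,[(269,231),(268,250),(396,244),(395,264)])]:
    print(pts(d,uvs,z=z).round(1))
print('housing',pts(d,[(274,284),(333,287),(332,301),(274,299)],z=67).round(1))
print('foot',pts(d,[(291,260),(349,266),(348,275),(290,268),(293,228),(351,233)],z=17).round(1))
print('tab',pts(d,[(239,287),(241,291)],z=103).round(1),'ptr',pts(d,[(242,258)],z=65).round(1))
E
```

```text
bar 2763 (array([578.5,  87.9]), array([259.9,  45.4]), np.float32(-6.75)) 72.5 [542. -43.  64.] [614. 218.  80.]
housing 982 (array([488.5, 155.5]), array([137.4,  32.8]), np.float32(-4.0)) 67.4 [469.  86.  60.] [506. 224.  76.]
tabtop 57 (array([494.6, 247.3]), array([19.5, 10.3]), np.float32(-3.57)) 103.1 [489. 237.  92.] [500. 257. 109.]
blade 296 (array([522.5, 247.9]), array([55.6, 69.3]), np.float32(86.07)) 67.5 [487. 222.  55.] [559. 277. 109.]
foot 1353 (array([587.3, 118.6]), array([159.2, 144. ]), np.float32(-0.75)) 17.6 [516.  39.  12.] [659. 199.  24.]
[731.02397784  65.24663548   2.61093656] [ 5.40009509e+02 -1.45854164e+02  4.02168687e-01]
[[611.4 216.3  72. ]
 [572.1 217.8  72. ]
 [583.9 -43.   72. ]
 [542.7 -39.8  72. ]]
housing [[503.4 205.1  67. ]
 [496.9  86.2  67. ]
 [468.8  88.4  67. ]
 [473.2 204.8  67. ]]
foot [[559.9 173.4  17. ]
 [546.7  50.5  17. ]
 [527.6  52.8  17. ]
 [542.8 175.4  17. ]
 [629.2 169.6  17. ]
 [618.1  45.2  17. ]]
tab [[493.7 270.6 103. ]
 [485.8 266.5 103. ]] ptr [[556.9 271.   65. ]]
```

```bash
cat > plan.py <<'E'
from h import *
import sys
def plan(tgt,head):
    """tgt TCP xyz; head = angle deg of tool x from world +y toward +x (heading). prints deltas in present tool axes, then turn"""
    o=ctrl.get_obs();M=R.from_rotvec(o['orientation']).as_matrix()
    h=np.radians(head);x=np.array([np.sin(h),np.cos(h),0]);z=np.array([0,0,-1.]);D=np.c_[x,np.cross(z,x),z]
    dp=np.array(tgt)-o['ee_pos']
    print('shift(first)',(M.T@dp).round(1),'turn',np.degrees(R.from_matrix(M.T@D).as_rotvec()).round(2),'shift(after turn)',(D.T@dp).round(1),'t',round(o['t'],2),'F',o['ft_force'].round(1),'w',round(o['width'],1),'ee',o['ee_pos'].round(1))
if __name__=='__main__':
    a=[float(v) for v in sys.argv[1:]];plan(a[:3],a[3])
E
python3 plan.py 545 200 450 4
```

```text
shift(first) [ 580.2 -605.2  -45.3] turn [ -0.    -0.   -63.89] shift(after turn) [798.7 254.7 -45.3] t 1.65 F [ 0.4  0.4 -0.2] w 87.9 ee [ 235.2 -579.   404.7]
```

```bash
python3 -m handwheel '[{"tx":0.036,"ty":-0.038,"tz":-0.006},{"tx":0.036,"ty":-0.038,"tz":-0.006},{"tx":0.036,"ty":-0.038,"tz":-0.006},{"tx":0.036,"ty":-0.038,"tz":-0.006},{"tx":0.036,"ty":-0.038,"tz":-0.006},{"tx":0.036,"ty":-0.038,"tz":-0.006},{"tx":0.036,"ty":-0.038,"tz":-0.006},{"tx":0.036,"ty":-0.038,"tz":-0.003}]'; python3 -m handwheel '[{"tx":0.036,"ty":-0.038},{"tx":0.036,"ty":-0.038,"rz":0},{"tx":0.036,"ty":-0.038},{"tx":0.036,"ty":-0.038},{"tx":0.036,"ty":-0.038},{"tx":0.036,"ty":-0.038},{"tx":0.036,"ty":-0.038},{"tx":0.036,"ty":-0.035}]'; python3 -m handwheel '[{"rz":-10.6},{"rz":-10.6},{"rz":-10.6},{"rz":-10.6},{"rz":-10.6},{"rz":-10.6}]'; python3 plan.py 545 200 450 4
```

```text
shift(first) [ 580.2 -605.2  -45.3] turn [ -0.    -0.   -63.89] shift(after turn) [798.7 254.7 -45.3] t 1.65 F [ 0.4  0.4 -0.2] w 87.9 ee [ 235.2 -579.   404.7]$[0]: bad value
$[0]: bad value
$[0]: bad value
```

```bash
python3 -m handwheel '[{"gripper":0,"tx":0.036,"ty":-0.038,"tz":-0.006,"rx":0,"ry":0,"rz":0},{"gripper":0,"tx":0.036,"ty":-0.038,"tz":-0.006,"rx":0,"ry":0,"rz":0},{"gripper":0,"tx":0.036,"ty":-0.038,"tz":-0.006,"rx":0,"ry":0,"rz":0},{"gripper":0,"tx":0.036,"ty":-0.038,"tz":-0.006,"rx":0,"ry":0,"rz":0},{"gripper":0,"tx":0.036,"ty":-0.038,"tz":-0.006,"rx":0,"ry":0,"rz":0},{"gripper":0,"tx":0.036,"ty":-0.038,"tz":-0.006,"rx":0,"ry":0,"rz":0},{"gripper":0,"tx":0.036,"ty":-0.038,"tz":-0.006,"rx":0,"ry":0,"rz":0},{"gripper":0,"tx":0.036,"ty":-0.038,"tz":-0.003,"rx":0,"ry":0,"rz":0}]'; python3 plan.py 545 200 450 4
```

```text
t: 2.65
ee_pos: [388.0, -187.5, 450.3]
orientation: [3.083, 0.602, 0.002]
ft_force: [0.5, 0.3, 0.8]
width: 87.6
shift(first) [ 291.2 -300.     0.3] turn [ 8.000e-02 -2.000e-02 -6.391e+01] shift(after turn) [3.975e+02 1.296e+02 3.000e-01] t 2.65 F [0.5 0.3 0.8] w 87.6 ee [ 388.  -187.5  450.3]
```

All seven fields are needed per row; motion tracks well.

```bash
python3 -m handwheel '[{"gripper":0,"tx":0.036,"ty":-0.038,"tz":0,"rx":0,"ry":0,"rz":0},{"gripper":0,"tx":0.036,"ty":-0.038,"tz":0,"rx":0,"ry":0,"rz":0},{"gripper":0,"tx":0.036,"ty":-0.038,"tz":0,"rx":0,"ry":0,"rz":0},{"gripper":0,"tx":0.036,"ty":-0.038,"tz":0,"rx":0,"ry":0,"rz":0},{"gripper":0,"tx":0.036,"ty":-0.038,"tz":0,"rx":0,"ry":0,"rz":0},{"gripper":0,"tx":0.036,"ty":-0.038,"tz":0,"rx":0,"ry":0,"rz":0},{"gripper":0,"tx":0.036,"ty":-0.036,"tz":0,"rx":0,"ry":0,"rz":0},{"gripper":0,"tx":0.036,"ty":-0.036,"tz":0,"rx":0,"ry":0,"rz":0}]'; python3 -m handwheel '[{"gripper":0,"tx":0,"ty":0,"tz":0,"rx":0,"ry":0,"rz":-10.6},{"gripper":0,"tx":0,"ty":0,"tz":0,"rx":0,"ry":0,"rz":-10.6},{"gripper":0,"tx":0,"ty":0,"tz":0,"rx":0,"ry":0,"rz":-10.6},{"gripper":0,"tx":0,"ty":0,"tz":0,"rx":0,"ry":0,"rz":-10.6},{"gripper":0,"tx":0,"ty":0,"tz":0,"rx":0,"ry":0,"rz":-10.6},{"gripper":0,"tx":0,"ty":0,"tz":0,"rx":0,"ry":0,"rz":-10.9},{"gripper":0,"tx":0,"ty":0,"tz":0,"rx":0,"ry":0,"rz":0}]'
python3 - <<'E'
from fit import *
o=ctrl.get_obs();d=viewer.get_image('wrist');save(d,'wrist1.png');pickle.dump((d,o),open('wrist1.pkl','wb'))
print(o['qpos'].round(2),o['ee_pos'])
for t in ['rest','bar','bar_end','gauge','pull_tab','pointer']:
    for q in recognise(d,t)[:1]:
        uv=[q['xy'][0]*640,q['xy'][1]*480];print(t,round(q['p'],2),np.round(uv),pts(d,uv,o).round(1)[0])
E
python3 plan.py 545 200 450 4
```

```text
t: 3.65
ee_pos: [542.0, 199.1, 449.8]
orientation: [3.083, 0.603, 0.001]
ft_force: [0.8, -0.2, -0.2]
width: 88.3
t: 4.53
ee_pos: [541.6, 197.3, 449.7]
orientation: [2.302, 2.138, 0.0]
ft_force: [0.5, 0.7, 0.1]
width: 88.0
[ 0.33  0.3   1.7  -0.    1.14  0.4 ] [541.55701115 197.33856474 449.70027936]
rest 0.91 [339. 266.] [556.6 118.2  18.2]
bar 0.63 [366. 274.] [583.8 127.6  72.1]
bar_end 0.89 [365. 278.] [582.3 123.3  72.6]
gauge 0.89 [277. 235.] [493.6 177.1  70.1]
pull_tab 0.68 [273. 161.] [499.8 252.8  84.3]
pointer 0.82 [272. 162.] [500.1 253.1  94.6]
shift(first) [ 2.9  3.2 -0.3] turn [ 0.   -0.   -0.22] shift(after turn) [ 2.9  3.2 -0.3] t 4.88 F [-0.2  0.5 -0.6] w 87.6 ee [541.6 197.3 449.7]
```

View pics/wrist1.png

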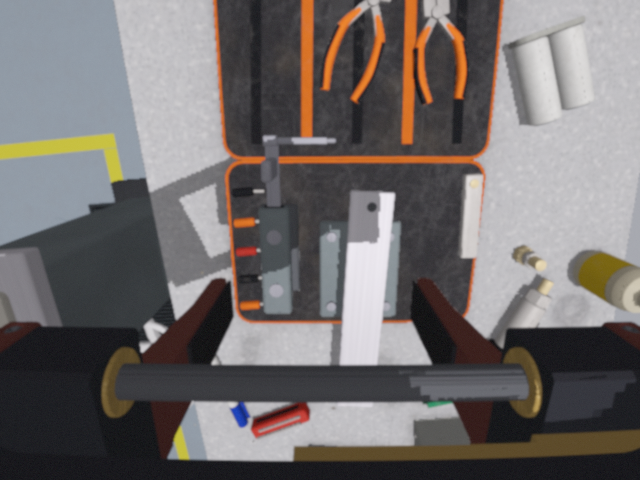

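```bash
python3 - <<'E'
import cv2
i=cv2.imread('pics/wrist1.png')[125:325,225:425]
cv2.imwrite('pics/wrist1c.png',cv2.resize(i,(600,600),interpolation=cv2.INTER_CUBIC))
E
```

```text
(no output)
```

View pics/wrist1c.png

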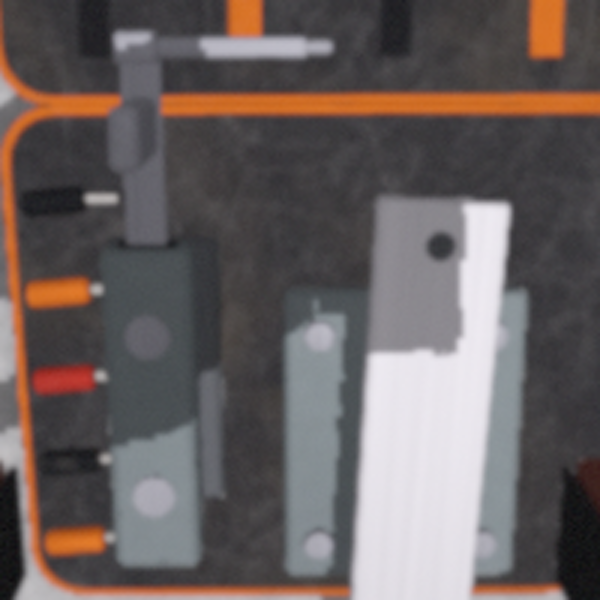

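```bash
python3 - <<'E'
from fit import *
d,o=pickle.load(open('wrist1.pkl','rb'));C=cloud(d,o)
def sel(zlo,zhi,xlo,xhi,ylo,yhi):
    return (C[...,2]>zlo)&(C[...,2]<zhi)&(C[...,0]>xlo)&(C[...,0]<xhi)&(C[...,1]>ylo)&(C[...,1]<yhi)
for n,a in dict(bar=(67,82,540,640,20,240),housing=(62,74,460,525,60,215),tabtop=(96,110,450,560,200,300),foot=(12,24,515,660,0,200)).items():
    m=sel(*a);P=C[m]
    print(n,m.sum(),rect(P),np.median(P[:,2]).round(1),P.min(0).round(),P.max(0).round())
    # edges by row: min/max x per y bin
    ys=np.arange(P[:,1].min()+8,P[:,1].max()-8,4);lo=[];hi=[]
    for y in ys:
        q=P[abs(P[:,1]-y)<3,0]
        lo.append(q.min() if len(q) else np.nan);hi.append(q.max() if len(q) else np.nan)
    for e in (lo,hi):
        e=np.array(e);k=np.isfinite(e)
        if k.sum()<3: continue
        p=np.polyfit(ys[k],e[k],1);r=abs(e-np.polyval(p,ys));k&=r<np.nanmedian(r)*2.5+.3;p=np.polyfit(ys[k],e[k],1);print('   slope deg',np.degrees(np.arctan(p[0])).round(2),'x@y=150',np.polyval(p,150).round(1))
E
```

```text
bar 7050 (array([582.3, 116.4]), array([198.8,  44.6]), np.float32(-6.67)) 72.3 [549.  20.  67.] [615. 217.  75.]
   slope deg 6.63 x@y=150 563.9
   slope deg 6.91 x@y=150 608.1
housing 3138 (array([488.1, 150. ]), array([129.2,  32.3]), np.float32(-4.09)) 67.3 [468.  85.  62.] [508. 214.  71.]
   slope deg 4.16 x@y=150 472.4
   slope deg 4.15 x@y=150 504.1
tabtop 254 (array([495.1, 245.4]), array([19.9,  9.8]), np.float32(-6.87)) 102.7 [489. 236.  96.] [500. 256. 105.]
foot 3439 (array([581.2, 109.9]), array([124.7,  96.4]), np.float32(-4.35)) 17.3 [529.  45.  12.] [632. 175.  24.]
   slope deg 4.33 x@y=150 535.7
   slope deg 4.11 x@y=150 631.1
```

```bash
python3 plan.py 495.2 246 254 4.2
```

```text
shift(first) [ 45.1 -49.8 195.7] turn [ 0.   -0.   -0.02] shift(after turn) [ 45.2 -49.8 195.7] t 4.88 F [-0.2  0.5 -0.6] w 87.6 ee [541.6 197.3 449.7]
```

```bash
python3 -m handwheel '[{"gripper":0,"tx":0.0225,"ty":-0.025,"tz":0.03,"rx":0,"ry":0,"rz":0},{"gripper":0,"tx":0.0226,"ty":-0.0248,"tz":0.035,"rx":0,"ry":0,"rz":0},{"gripper":0,"tx":0,"ty":0,"tz":0.04,"rx":0,"ry":0,"rz":0},{"gripper":0,"tx":0,"ty":0,"tz":0.04,"rx":0,"ry":0,"rz":0},{"gripper":0,"tx":0,"ty":0,"tz":0.035,"rx":0,"ry":0,"rz":0},{"gripper":0,"tx":0,"ty":0,"tz":0.0157,"rx":0,"ry":0,"rz":0},{"gripper":0,"tx":0,"ty":0,"tz":0,"rx":0,"ry":0,"rz":0}]';  python3 plan.py 495.2 246 254 4.2
python3 - <<'E'
from fit import *
o=ctrl.get_obs();d=viewer.get_image('wrist');save(d,'wrist2.png')
E
```

```text
t: 5.75
ee_pos: [495.1, 245.8, 253.4]
orientation: [-2.3, -2.139, 0.003]
ft_force: [0.2, -0.0, 0.5]
width: 87.8
shift(first) [ 0.2  0.1 -0.6] turn [-0.09  0.05  0.03] shift(after turn) [ 0.2  0.1 -0.6] t 5.75 F [ 0.2 -0.   0.5] w 87.8 ee [495.1 245.8 253.4]
```

View pics/wrist2.png

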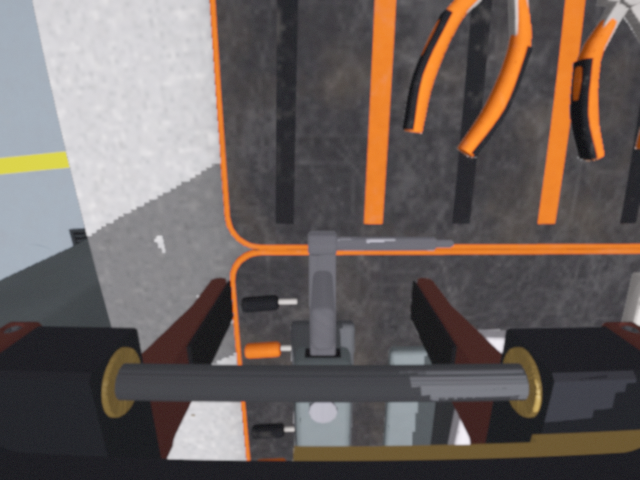

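```bash
python3 -m handwheel '[{"gripper":1,"tx":0,"ty":0,"tz":0,"rx":0,"ry":0,"rz":0},{"gripper":1,"tx":0,"ty":0,"tz":0,"rx":0,"ry":0,"rz":0},{"gripper":1,"tx":0,"ty":0,"tz":0,"rx":0,"ry":0,"rz":0},{"gripper":1,"tx":0,"ty":0,"tz":0,"rx":0,"ry":0,"rz":0},{"gripper":1,"tx":0,"ty":0,"tz":0,"rx":0,"ry":0,"rz":0},{"gripper":1,"tx":0,"ty":0,"tz":0,"rx":0,"ry":0,"rz":0}]'
```

```text
t: 6.55
ee_pos: [495.2, 245.9, 254.0]
orientation: [-2.3, -2.139, 0.0]
ft_force: [-0.4, 0.4, -1.3]
width: 31.3
```

```bash
python3 -m handwheel '[{"gripper":1,"tx":0,"ty":0,"tz":0,"rx":0,"ry":0,"rz":0},{"gripper":1,"tx":0,"ty":0,"tz":0,"rx":0,"ry":0,"rz":0},{"gripper":1,"tx":0,"ty":0,"tz":0,"rx":0,"ry":0,"rz":0},{"gripper":1,"tx":0,"ty":0,"tz":0,"rx":0,"ry":0,"rz":0}]'
```

```text
t: 7.05
ee_pos: [495.2, 245.9, 253.9]
orientation: [2.3, 2.14, -0.0]
ft_force: [0.5, 0.5, -1.1]
width: 9.8
```

```bash
python3 -m handwheel '[{"gripper":1,"tx":0.005,"ty":0,"tz":0,"rx":0,"ry":0,"rz":0},{"gripper":1,"tx":0.01,"ty":0,"tz":0,"rx":0,"ry":0,"rz":0},{"gripper":1,"tx":0.012,"ty":0,"tz":0,"rx":0,"ry":0,"rz":0},{"gripper":1,"tx":0.012,"ty":0,"tz":0,"rx":0,"ry":0,"rz":0},{"gripper":1,"tx":0.012,"ty":0,"tz":0,"rx":0,"ry":0,"rz":0},{"gripper":1,"tx":0.012,"ty":0,"tz":0,"rx":0,"ry":0,"rz":0},{"gripper":1,"tx":0.012,"ty":0,"tz":0,"rx":0,"ry":0,"rz":0},{"gripper":1,"tx":0.008,"ty":0,"tz":0,"rx":0,"ry":0,"rz":0}]'; python3 plan.py 501.8 335.8 254 4.2
```

```text
t: 8.05
ee_pos: [501.0, 324.7, 253.0]
orientation: [2.293, 2.139, -0.016]
ft_force: [7.6, -34.6, 2.5]
width: 9.7
shift(first) [11.1 -0.  -1.1] turn [-0.15  0.64  0.21] shift(after turn) [11.1 -0.1 -1. ] t 8.05 F [  7.6 -34.6   2.5] w 9.7 ee [501.  324.7 253. ]
```

```bash
python3 - <<'E'
from fit import *
for n in ['wrist','top']:
    o=ctrl.get_obs();d=viewer.get_image(n);save(d,n+'3.png');pickle.dump((d,o),open(n+'3.pkl','wb'))
d,o=pickle.load(open('wrist1.pkl','rb'))
print(pts(d,[(260,207),(289,207),(265,313),(292,313)],o,z=67).round(1))
d,o=pickle.load(open('top3.pkl','rb'))
i=d['image'][200:330,180:380];cv2.imwrite('pics/top3c.png',cv2.cvtColor(cv2.resize(i,(800,520),interpolation=cv2.INTER_CUBIC),cv2.COLOR_RGB2BGR))
E
```

```text
[[479.1 207.1  67. ]
 [508.6 204.8  67. ]
 [469.9  87.5  67. ]
 [499.9  85.3  67. ]]
```

View pics/wrist3.png

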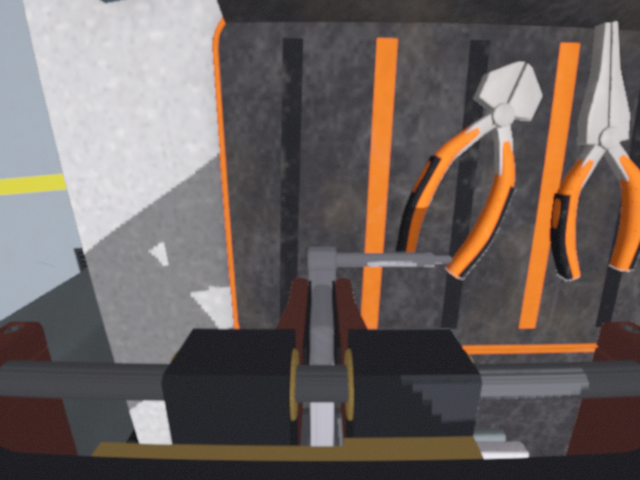

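View pics/top3c.png

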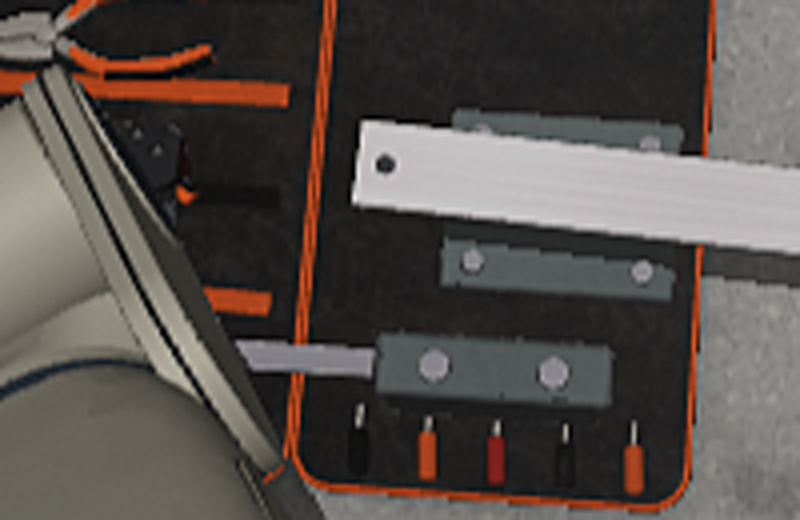

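```bash
python3 - <<'E'
from fit import *
d,o=pickle.load(open('wrist3.pkl','rb'));C=cloud(d,o)
u=np.array([.0732,.9973])
for uv in [(400,260),(430,260),(445,260),(320,262)]:
    p=pts(d,[uv],o,z=65)[0];print(uv,p.round(1),'s',(p[:2]@u).round(1),'depth pt',pts(d,[uv],o)[0].round(1))
d,o=pickle.load(open('wrist1.pkl','rb'))
for uv in [(300,140.5),(320,140.5),(333,140.5)]:
    p=pts(d,[uv],o,z=65)[0];print(uv,p.round(1),'s',(p[:2]@u).round(1),'depth pt',pts(d,[uv],o)[0].round(1))
print('front face s', 206.3*.9973+493*.0732)
E
```

```text
(400, 260) [539.9 337.   65. ] s 375.7 depth pt [539.3 338.2  67.9]
(430, 260) [554.7 336.   65. ] s 375.7 depth pt [553.7 337.4  68.7]
(445, 260) [562.2 335.5  65. ] s 375.7 depth pt [561.5 336.2  66.9]
(320, 262) [500.5 338.8  65. ] s 374.5 depth pt [500.6 339.9  68.1]
(300, 140.5) [525.6 269.3  65. ] s 307.0 depth pt [525.8 269.3  67.9]
(320, 140.5) [545.1 267.8  65. ] s 307.0 depth pt [545.1 267.9  68. ]
(333, 140.5) [557.7 266.9  65. ] s 307.0 depth pt [557.6 266.9  68.1]
front face s 241.83059
```

```bash
python3 -m handwheel '[{"gripper":0,"tx":0,"ty":0,"tz":0,"rx":0,"ry":0,"rz":0},{"gripper":0,"tx":0,"ty":0,"tz":0,"rx":0,"ry":0,"rz":0},{"gripper":0,"tx":0,"ty":0,"tz":0,"rx":0,"ry":0,"rz":0},{"gripper":0,"tx":0,"ty":0,"tz":-0.01,"rx":0,"ry":0,"rz":0},{"gripper":0,"tx":0,"ty":0,"tz":-0.04,"rx":0,"ry":0,"rz":0},{"gripper":0,"tx":-0.01,"ty":0,"tz":-0.05,"rx":0,"ry":0,"rz":0},{"gripper":0,"tx":-0.03,"ty":0.02,"tz":-0.05,"rx":0,"ry":0,"rz":0},{"gripper":0,"tx":-0.03,"ty":0.02,"tz":-0.03,"rx":0,"ry":0,"rz":0}]';python3 -m handwheel '[{"gripper":0,"tx":0,"ty":0,"tz":0,"rx":0,"ry":0,"rz":0},{"gripper":0,"tx":0,"ty":0,"tz":0,"rx":0,"ry":0,"rz":0}]'
python3 - <<'E'
from fit import *
o=ctrl.get_obs();d=viewer.get_image('wrist');save(d,'wrist4.png');pickle.dump((d,o),open('wrist4.pkl','wb'));print(o['t'],o['ee_pos'],o['ft_force'],o['width'])
E
```

```text
t: 9.15
ee_pos: [536.3, 255.7, 437.8]
orientation: [2.298, 2.14, 0.006]
ft_force: [0.5, -0.1, -0.6]
width: 85.9
t: 9.4
ee_pos: [535.4, 256.1, 433.6]
orientation: [-2.3, -2.139, 0.001]
ft_force: [0.1, -0.0, 0.5]
width: 87.8
9.4 [535.40543058 256.14463864 433.56516823] [ 0.06128694 -0.04534044  0.46400421] 87.83954879425423
```

View pics/wrist4.png

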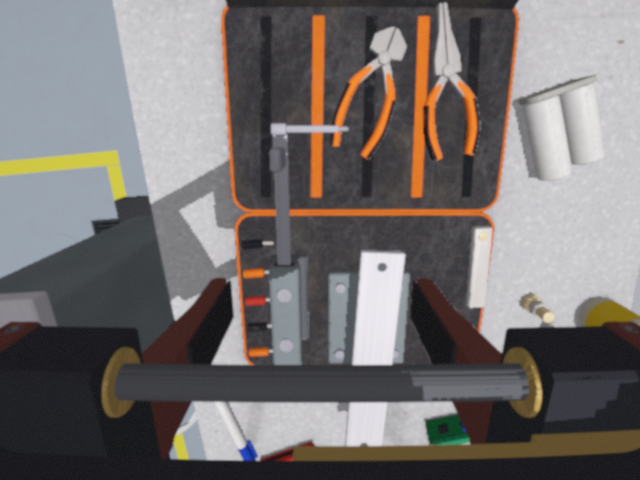

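```bash
python3 - <<'E'
from fit import *
d,o=pickle.load(open('wrist4.pkl','rb'));C=cloud(d,o)
i=d['image'][105:305,235:435];cv2.imwrite('pics/wrist4c.png',cv2.cvtColor(cv2.resize(i,(600,600),interpolation=cv2.INTER_CUBIC),cv2.COLOR_RGB2BGR))
h=np.radians(4.2);u=np.array([np.sin(h),np.cos(h)]);n=np.array([np.cos(h),-np.sin(h)])
g=cv2.cvtColor(d['image'],cv2.COLOR_RGB2GRAY).astype(float)
# pointer arm row profile
for c in (310,325,340): print(c,g[122:138,c].astype(int))
print('colbar',380,g[244:262,375].astype(int))
S=C[...,:2]@u;N=C[...,:2]@n
def rng(m,nm):
    print(nm,m.sum(),'s',S[m].min().round(1),S[m].max().round(1),'n',N[m].min().round(1),N[m].max().round(1),'z',np.median(C[...,2][m]).round(1))
b=lambda zl,zh,xl,xh,yl,yh:(C[...,2]>zl)&(C[...,2]<zh)&(C[...,0]>xl)&(C[...,0]<xh)&(C[...,1]>yl)&(C[...,1]<yh)
rng(b(98,110,470,530,280,360),'tabtop'); rng(b(55,75,515,575,310,370),'pointer arm'); rng(b(63,72,455,530,60,212),'housing')
m=b(66,80,540,640,100,230);rng(m,'bar');P=C[m]
print(rect(P)); m=b(12,24,515,660,60,200);rng(m,'foot')
ys=np.arange(110,205,4);e=np.array([[P[abs(P[:,1]-y)<3,0].min(),P[abs(P[:,1]-y)<3,0].max()] for y in ys])
for k in (0,1): p=np.polyfit(ys,e[:,k],1);print(np.degrees(np.arctan(p[0])),np.polyval(p,150))
E
```

```text
310 [ 85  87 102 141 175 191 194 195 190 173 144 109  91  90  91  89]
325 [ 63  69  98 143 179 194 198 197 192 174 138  93  68  61  62  61]
340 [153 149 148 148 153 167 180 177 162 148 142 138 132 125 122 121]
colbar 380 [ 61  59  62  63  69  85 106 130 171 208 226 230 231 231 231 231 231 231]
tabtop 275 s 340.9 360.1 n 470.2 480.3 z 102.8
pointer arm 360 s 374.0 379.4 n 489.3 539.0 z 68.1
housing 2897 s 123.9 240.4 n 459.6 491.9 z 67.3
bar 4331 s 141.1 258.7 n 549.2 598.0 z 72.3
(array([586.9, 156.6]), array([118.1,  44.4]), np.float32(-6.61))
foot 2961 s 99.2 214.3 n 523.4 618.4 z 17.3
6.602196399495322 563.7081496192156
7.491519058810631 607.5007180931457
```

View pics/wrist4c.png

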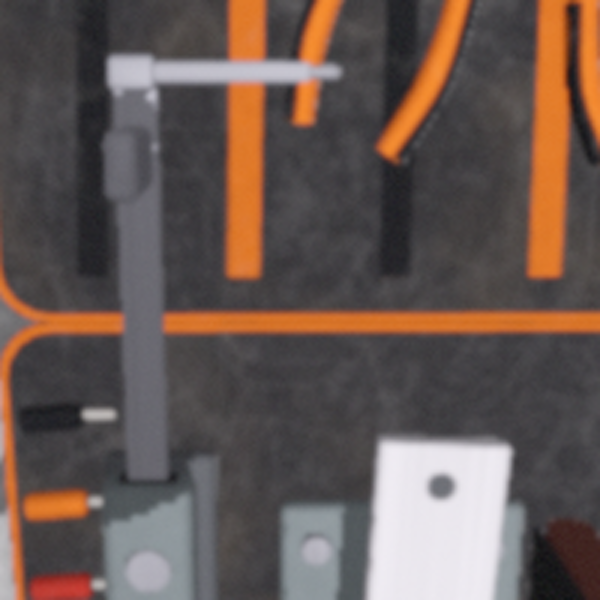

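```bash
python3 plan.py 583.2 127.7 229.5 6.75
```

```text
shift(first) [-124.8   57.5  203.4] turn [-0.11  0.04  2.62] shift(after turn) [-122.2   62.8  203.4] t 9.45 F [-0.1  0.1 -0.7] w 88.3 ee [535.2 256.4 432.9]
```

```bash
python3 -m handwheel '[{"gripper":0,"tx":0,"ty":0,"tz":0,"rx":0,"ry":0,"rz":2.62},{"gripper":0,"tx":-0.041,"ty":0.021,"tz":0,"rx":0,"ry":0,"rz":0},{"gripper":0,"tx":-0.041,"ty":0.021,"tz":0.02,"rx":0,"ry":0,"rz":0},{"gripper":0,"tx":-0.0402,"ty":0.0208,"tz":0.03,"rx":0,"ry":0,"rz":0},{"gripper":0,"tx":0,"ty":0,"tz":0.04,"rx":0,"ry":0,"rz":0},{"gripper":0,"tx":0,"ty":0,"tz":0.03,"rx":0,"ry":0,"rz":0},{"gripper":0,"tx":0,"ty":0,"tz":0,"rx":0,"ry":0,"rz":0}]'; python3 plan.py 583.2 127.7 229.5 6.75
python3 - <<'E'
from fit import *
o=ctrl.get_obs();d=viewer.get_image('wrist');save(d,'wrist5.png');pickle.dump((d,o),open('wrist5.pkl','wb'))
E
```

```text
t: 10.32
ee_pos: [582.4, 127.8, 310.4]
orientation: [-2.345, -2.085, 0.01]
ft_force: [0.6, -0.4, 0.1]
width: 88.0
shift(first) [ 0.2  1.4 80.9] turn [-0.42  0.13  0.04] shift(after turn) [ 0.   0.8 80.9] t 10.32 F [ 0.6 -0.4  0.1] w 88.0 ee [582.4 127.8 310.4]
```

View pics/wrist5.png

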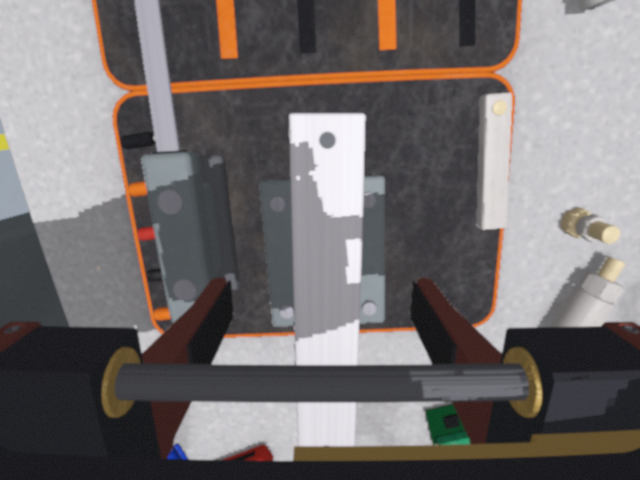

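```bash
python3 - <<'E'
from fit import *
d,o=pickle.load(open('wrist5.pkl','rb'))
L=pts(d,[(290,116),(290.5,180),(292,250),(294,330)],o,z=72);Rr=pts(d,[(365,116),(363,180),(361,250),(359,330)],o,z=72)
M=(L+Rr)/2
print(M.round(1)); p=np.polyfit(M[:,1],M[:,0],1);print(np.degrees(np.arctan(p[0])),np.polyval(p,127.8))
C=cloud(d,o);m=(C[...,2]>66)&(C[...,2]<78)&(C[...,0]>540)&(C[...,0]<640)&(C[...,1]>60)&(C[...,1]<230);P=C[m];print(rect(P),np.median(P[:,2]))
ys=np.arange(105,210,5);e=np.array([np.mean([P[abs(P[:,1]-y)<2,0].min(),P[abs(P[:,1]-y)<2,0].max()]) for y in ys]);p=np.polyfit(ys,e,1);print(np.degrees(np.arctan(p[0])),np.polyval(p,127.8))
uT=R.from_rotvec(o['orientation']).as_matrix();print(uT.round(4).tolist(),o['ee_pos'])
E
```

```text
[[593.9 213.3  72. ]
 [589.3 176.9  72. ]
 [584.2 133.   72. ]
 [577.6  75.9  72. ]]
6.747903521428515 583.6667015183693
(array([584.4, 136.1]), array([157.8,  44.4]), np.float32(-6.73)) 72.31755085308164
6.729801195365745 583.4302382176032
[[0.1169, 0.9931, -0.0075], [0.9931, -0.1169, -0.0014], [-0.0022, -0.0073, -1.0]] [582.36553128 127.7974939  310.40814217]
```

```bash
python3 -m handwheel '[{"gripper":0,"tx":0,"ty":0,"tz":0.03,"rx":0,"ry":0,"rz":0},{"gripper":0,"tx":0,"ty":0,"tz":0.03,"rx":0,"ry":0,"rz":0},{"gripper":0,"tx":0,"ty":0,"tz":0.02,"rx":0,"ry":0,"rz":0},{"gripper":0,"tx":0,"ty":0,"tz":0,"rx":0,"ry":0,"rz":0},{"gripper":0,"tx":0,"ty":0,"tz":0,"rx":0,"ry":0,"rz":0}]'; python3 plan.py 583.4 127.7 229.5 6.75
```

```text
t: 11.0
ee_pos: [584.5, 127.5, 235.1]
orientation: [2.348, 2.086, 0.002]
ft_force: [-0.8, -1.3, -0.3]
width: 87.8
shift(first) [ 0.1 -1.1  5.6] turn [ 0.09 -0.03 -0.01] shift(after turn) [ 0.1 -1.1  5.6] t 11.0 F [-0.8 -1.3 -0.3] w 87.8 ee [584.5 127.5 235.1]
```

```bash
python3 -m handwheel '[{"gripper":0,"tx":0,"ty":-0.001,"tz":0.0055,"rx":0,"ry":0,"rz":0},{"gripper":0.3,"tx":0,"ty":0,"tz":0,"rx":0,"ry":0,"rz":0},{"gripper":0.4,"tx":0,"ty":0,"tz":0,"rx":0,"ry":0,"rz":0},{"gripper":0.4,"tx":0,"ty":0,"tz":0,"rx":0,"ry":0,"rz":0},{"gripper":0.4,"tx":0,"ty":0,"tz":0,"rx":0,"ry":0,"rz":0}]'; python3 plan.py 583.4 127.7 229.5 6.75
```

```text
t: 11.62
ee_pos: [583.0, 127.3, 228.5]
orientation: [2.349, 2.086, 0.0]
ft_force: [0.0, 0.6, -0.5]
width: 53.9
shift(first) [ 0.4  0.4 -1. ] turn [ 0.01 -0.   -0.02] shift(after turn) [ 0.4  0.4 -1. ] t 11.62 F [ 0.   0.6 -0.5] w 53.9 ee [583.  127.3 228.5]
```

```bash
python3 -m handwheel '[{"gripper":0.5,"tx":0,"ty":0.0004,"tz":0,"rx":0,"ry":0,"rz":0},{"gripper":1,"tx":0,"ty":0,"tz":0,"rx":0,"ry":0,"rz":0},{"gripper":1,"tx":0,"ty":0,"tz":0,"rx":0,"ry":0,"rz":0},{"gripper":1,"tx":0,"ty":0,"tz":0,"rx":0,"ry":0,"rz":0},{"gripper":1,"tx":0,"ty":0,"tz":0,"rx":0,"ry":0,"rz":0}]'; python3 plan.py 583.4 127.7 229.5 6.75
python3 - <<'E'
from fit import *
o=ctrl.get_obs();d=viewer.get_image('wrist');save(d,'wrist6.png');pickle.dump((d,o),open('wrist6.pkl','wb'))
E
```

```text
t: 12.25
ee_pos: [583.5, 127.3, 228.5]
orientation: [2.349, 2.086, 0.0]
ft_force: [0.9, 0.1, -0.5]
width: 43.5
shift(first) [ 0.4 -0.1 -1. ] turn [ 0.01 -0.   -0.02] shift(after turn) [ 0.4 -0.1 -1. ] t 12.25 F [ 0.9  0.1 -0.5] w 43.5 ee [583.5 127.3 228.5]
```

View pics/wrist6.png

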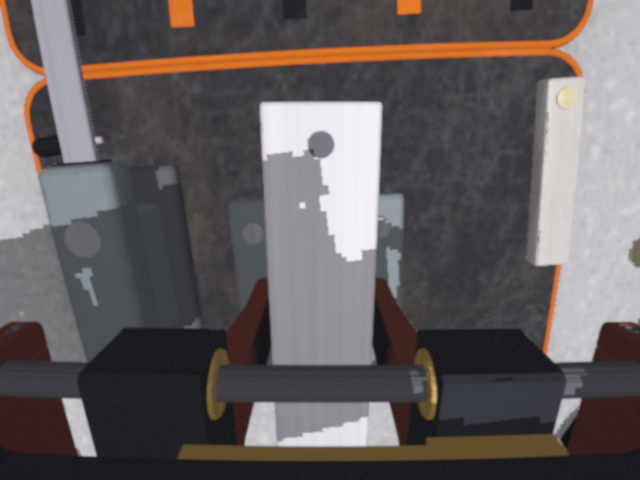

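```bash
python3 -m handwheel '[{"gripper":1,"tx":0,"ty":0,"tz":0,"rx":0,"ry":0,"rz":-1.3},{"gripper":1,"tx":0,"ty":-0.001,"tz":0,"rx":0,"ry":0,"rz":-1.27},{"gripper":1,"tx":0,"ty":0,"tz":0,"rx":0,"ry":0,"rz":0},{"gripper":1,"tx":0,"ty":0,"tz":0,"rx":0,"ry":0,"rz":0}]'
python3 - <<'E'
from fit import *
o=ctrl.get_obs();d=viewer.get_image('wrist');save(d,'wrist7.png');pickle.dump((d,o),open('wrist7.pkl','wb'))
C=cloud(d,o);h=np.radians(4.2);u=np.array([np.sin(h),np.cos(h)]);n=np.array([np.cos(h),-np.sin(h)])
S=C[...,:2]@u;N=C[...,:2]@n
m=(C[...,2]>67)&(C[...,2]<77)&(C[...,0]>545)&(C[...,0]<630)&(C[...,1]>175)&(C[...,1]<235)
print('bar end s max',np.percentile(S[m],[99,99.9,100]),'n',N[m].min(),N[m].max(),'z',np.median(C[m][:,2]),rect(C[m]))
t=o['ee_pos'][:2];print('tcp s',t@u,'n',t@n,'rail n',np.array([581.2,109.9])@n,'z',o['ee_pos'][2],o['ft_force'])
E
python3 plan.py 583.4 127.7 229.5 4.2
```

```text
t: 12.8
ee_pos: [582.3, 127.4, 228.5]
orientation: [-2.301, -2.139, 0.0]
ft_force: [0.2, 0.6, 0.0]
width: 43.9
bar end s max [257.3070776  257.67893091 257.77719373] n 548.5483433556102 593.0368802893191 z 72.30637891303414 (array([586.7, 194.6]), array([41.8, 44.3]), np.float32(86.48))
tcp s 169.72424077367612 n 571.4139360281199 rail n 571.5902962985283 z 228.48354102526292 [0.17303145 0.61604538 0.01912334]
shift(first) [ 0.4  1.  -1. ] turn [-0.01  0.    0.  ] shift(after turn) [ 0.4  1.  -1. ] t 12.85 F [ 0.3 -1.2  0.9] w 43.6 ee [582.3 127.4 228.5]
```

View pics/wrist7.png

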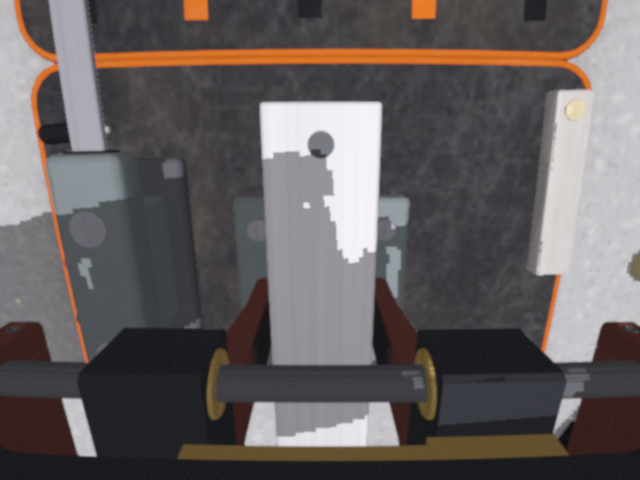

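```bash
python3 -m handwheel '[{"gripper":1,"tx":0.006,"ty":0,"tz":0,"rx":0,"ry":0,"rz":0},{"gripper":1,"tx":0.012,"ty":0,"tz":0,"rx":0,"ry":0,"rz":0},{"gripper":1,"tx":0.015,"ty":0,"tz":0,"rx":0,"ry":0,"rz":0},{"gripper":1,"tx":0.015,"ty":0,"tz":0,"rx":0,"ry":0,"rz":0},{"gripper":1,"tx":0.012,"ty":0,"tz":0,"rx":0,"ry":0,"rz":0},{"gripper":1,"tx":0.006,"ty":0,"tz":0,"rx":0,"ry":0,"rz":0},{"gripper":1,"tx":0.002,"ty":0,"tz":0,"rx":0,"ry":0,"rz":0}]'; python3 plan.py 583.4 127.7 228.5 4.2
python3 -m handwheel '[{"gripper":1,"tx":0.006,"ty":0,"tz":0,"rx":0,"ry":0,"rz":0},{"gripper":1,"tx":0.01,"ty":0,"tz":0,"rx":0,"ry":0,"rz":0},{"gripper":1,"tx":0.01,"ty":0,"tz":0,"rx":0,"ry":0,"rz":0},{"gripper":1,"tx":0.008,"ty":0,"tz":0,"rx":0,"ry":0,"rz":0},{"gripper":1,"tx":0.006,"ty":0,"tz":0,"rx":0,"ry":0,"rz":0},{"gripper":1,"tx":0.002,"ty":0,"tz":0,"rx":0,"ry":0,"rz":0},{"gripper":1,"tx":0,"ty":0,"tz":0,"rx":0,"ry":0,"rz":0}]'; python3 plan.py 583.4 127.7 228.5 4.2
python3 - <<'E'
from fit import *
o=ctrl.get_obs();d=viewer.get_image('wrist');save(d,'wrist8.png');pickle.dump((d,o),open('wrist8.pkl','wb'))
t=viewer.get_image('top');save(t,'top8.png');pickle.dump((t,o),open('top8.pkl','wb'))
C=cloud(d,o);h=np.radians(4.2);u=np.array([np.sin(h),np.cos(h)]);n=np.array([np.cos(h),-np.sin(h)])
S=C[...,:2]@u;N=C[...,:2]@n
m=(C[...,2]>66)&(C[...,2]<78)&(N>545)&(N<600)&(S>280)&(S<400)
print('bar end s max',np.percentile(S[m],[99,99.9,100]),'n',N[m].min(),N[m].max(),'z',np.median(C[m][:,2]),rect(C[m]))
m=(C[...,2]>55)&(C[...,2]<75)&(N>505)&(N<545)&(S>350)&(S<400);print('ptr',m.sum(),S[m].min(),S[m].max(),np.median(S[m]),N[m].max())
p=o['ee_pos'][:2];print('tcp s',p@u,'n',p@n)
E
```

```text
t: 13.72
ee_pos: [587.3, 195.6, 228.4]
orientation: [2.301, 2.139, -0.0]
ft_force: [-0.5, -3.7, 2.0]
width: 43.6
shift(first) [-68.    1.1  -0.1] turn [-0.01  0.01  0.04] shift(after turn) [-68.    1.1  -0.1] t 13.72 F [-0.5 -3.7  2. ] w 43.6 ee [587.3 195.6 228.4]
t: 14.6
ee_pos: [590.4, 237.5, 228.4]
orientation: [-2.301, -2.138, -0.001]
ft_force: [-0.9, 1.7, -1.9]
width: 43.9
shift(first) [-1.1e+02  1.1e+00 -1.0e-01] turn [ 0.   -0.04 -0.02] shift(after turn) [-1.1e+02  1.1e+00 -1.0e-01] t 14.6 F [-0.9  1.7 -1.9] w 43.9 ee [590.4 237.5 228.4]
bar end s max [367.48612858 368.19980485 368.32326898] n 545.038159579577 599.9878924493976 z 72.24249961607691 (array([594.8, 281.3]), array([88.3, 54.9]), np.float32(-4.3))
ptr 1544 372.90231176391575 379.2193835704003 375.9043177564803 539.3296099172334
tcp s 280.12428633805615 n 571.4240466142023
```

View pics/wrist8.png

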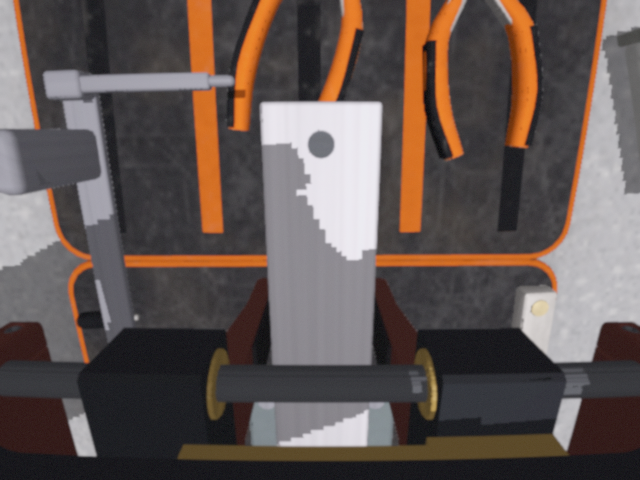

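View pics/top8.png

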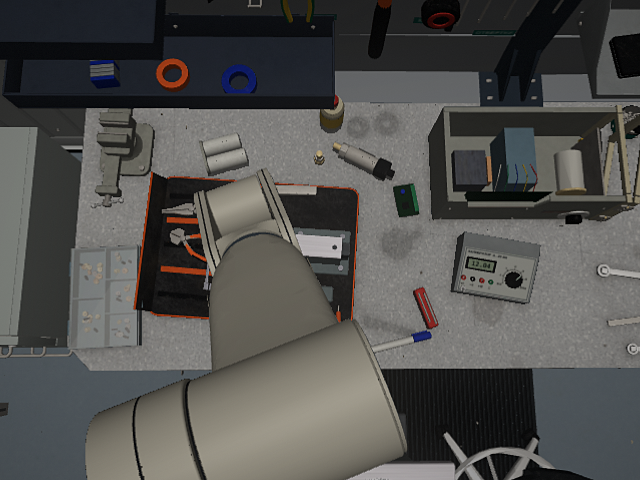

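```bash
cat > rel.py <<'E'
from fit import *
def rel(d,o,zp=65):
    h=np.radians(4.2);u=np.array([np.sin(h),np.cos(h)]);n=np.array([np.cos(h),-np.sin(h)])
    g=cv2.cvtColor(d['image'],cv2.COLOR_RGB2GRAY).astype(float)
    C=cloud(d,o);S=C[...,:2]@u;N=C[...,:2]@n
    # bar end from depth mask per column: topmost bar pixel
    m=(abs(C[...,2]-72)<3)&(N>549)&(N<594)&(S>240)&(S<400)
    cols=[c for c in range(640) if m[:,c].sum()>30];r=[np.where(m[:,c])[0].min()-.5 for c in cols]
    P=pts(d,np.c_[cols,r],o,z=72);s=P[:,:2]@u;print('bar end s',np.median(s),'skew deg',np.degrees(np.polyfit(P[:,:2]@n,s,1)[0]),'cols',cols[0],cols[-1],'row',np.median(r))
    # bar edges heading
    rr=np.arange(int(max(r))+8,int(max(r))+130,4);e=[]
    for q in rr:
        k=np.where(m[q])[0]
        if len(k): e.append(((k.min()+k.max())/2,q))
    Q=pts(d,e,o,z=72);pf=np.polyfit(Q[:,1],Q[:,0],1);print('bar heading',np.degrees(np.arctan(pf[0])),'mid n',np.median(Q[:,:2]@n))
    mp=(C[...,2]>60)&(C[...,2]<72)&(N>510)&(N<536)&(S>350)&(S<400)
    cc=[];ce=[]
    for c in range(640):
        k=np.where(mp[:,c])[0]
        if len(k)>=4: cc.append((k.min()+k.max())/2);ce.append(c)
    P=pts(d,np.c_[ce,cc],o,z=zp);s=P[:,:2]@u;print('pointer s',np.median(s),s[:3].round(1),s[-3:].round(1),'n',(P[:,:2]@n).max(),'cols',ce[0],ce[-1],'rows',cc[0],cc[-1])
    mp=(C[...,2]>60)&(C[...,2]<72)&(N>533)&(N<541)&(S>350)&(S<400);print('tip',mp.sum(),S[mp].min(),S[mp].max(),np.median(C[mp][:,2]))
    z=C[m];A=np.c_[S[m],N[m],np.ones(m.sum())];k=np.linalg.lstsq(A,z[:,2],rcond=None)[0];print('bar plane slopes deg s,n',np.degrees(k[:2]).round(2),'z med',np.median(z[:,2]).round(2))
E
python3 - <<'E'
from rel import *
rel(*pickle.load(open('wrist8.pkl','rb')))
print();rel(*pickle.load(open('wrist7.pkl','rb'))) if 0 else None
E
```

```text
bar end s 368.27021191082116 skew deg -0.06551389752912815 cols 261 380 row 101.5
bar heading 3.922366814283849 mid n 570.9999679535085
pointer s 376.31524450400013 [376.7 376.7 376.7] [376.5 376.5 376.4] n 535.103326043518 cols 153 224 rows 81.0 80.5
tip 201 374.20418228461756 378.3079591444849 67.37109795442788
bar plane slopes deg s,n [-0.06 -0.05] z med 72.24
```

```bash
python3 -m handwheel '[{"gripper":1,"tx":0.003,"ty":0,"tz":0,"rx":0,"ry":0,"rz":0},{"gripper":1,"tx":0.003,"ty":0,"tz":0,"rx":0,"ry":0,"rz":0},{"gripper":1,"tx":0.0021,"ty":0,"tz":0,"rx":0,"ry":0,"rz":0},{"gripper":1,"tx":0,"ty":0,"tz":0,"rx":0,"ry":0,"rz":0},{"gripper":1,"tx":0,"ty":0,"tz":0,"rx":0,"ry":0,"rz":0},{"gripper":1,"tx":0,"ty":0,"tz":0,"rx":0,"ry":0,"rz":0}]'
python3 - <<'E'
from rel import *
o=ctrl.get_obs();d=viewer.get_image('wrist');save(d,'wrist9.png');rel(d,o)
print(o['ee_pos'],o['ft_force'],o['moment'],o['width'],o['orientation'])
t=viewer.get_image('side');save(t,'side9.png')
i=t['image'][160:320,220:440];cv2.imwrite('pics/side9c.png',cv2.cvtColor(cv2.resize(i,(770,560),interpolation=cv2.INTER_CUBIC),cv2.COLOR_RGB2BGR))
E
```

```text
t: 15.45
ee_pos: [591.1, 245.4, 228.6]
orientation: [-2.301, -2.138, -0.001]
ft_force: [-0.2, 1.4, -1.3]
width: 43.8
bar end s 376.0895100666421 skew deg -0.06114239167763934 cols 261 380 row 101.5
bar heading 3.912242277193451 mid n 571.1110099311804
pointer s 376.39960042941493 [376.5 376.7 376.3] [376.5 376.5 376.1] n 535.4148745601489 cols 156 226 rows 103.5 103.5
tip 193 374.3470067254293 378.38751024159274 67.34127773453037
bar plane slopes deg s,n [-0.01 -0.04] z med 72.39
[591.07164358 245.35553547 228.57131983] [-0.18153867  1.37931072 -1.33429614] [ 0.11107458 -0.03193036 -0.00916997] 43.84632751845308 [-2.30141391e+00 -2.13828688e+00 -7.76826656e-04]
```

View pics/wrist9.png

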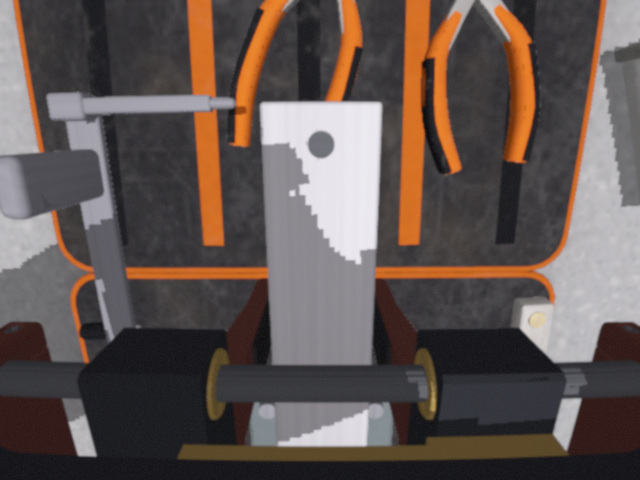

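View pics/side9c.png

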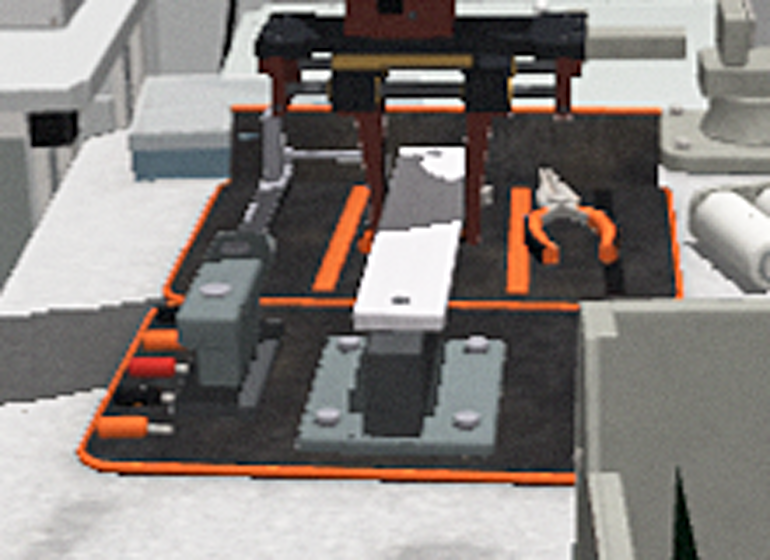

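```bash
python3 - <<'E'
from h import *
o=ctrl.get_obs();print(o['t'],o['ee_pos'].round(1),o['ft_force'].round(1),o['width'])
print(ctrl.close_job())
E
```

```text
15.55 [591.1 245.3 228.5] [-0.2  0.9 -2.9] 43.991791202491555
the job is handed in; nothing more can be done
None
```

I pulled the gauge's blade out to its stop, then slid the bar along the rest until its front end was level with the pointer. I handed the job in at 15.6 s with the bar still gripped.

**Blade:** It was already about 20 mm out at the start. It stopped after about 69 mm more, within roughly 1 mm of full travel. I commanded slightly more than that, so the pull rose to 35 N and the pads slipped about 9 mm along the tab. After I let go, the blade stayed where it was.

**Bar:** I gripped it 40 mm ahead of its middle and turned it 2.6° to line up with the rail. I then slid it about 118 mm forward without raising the tool.

**Last checks, from the wrist picture:**
- **Front end:** 376.1 mm along the rail direction against 376.4 mm for the pointer, a gap of about 0.3 mm.
- **Flatness and height:** level to 0.05°, and its top stayed at about 72 mm.
- **Heading:** the bar's long edges gave 3.9° and its end face 4.1 to 4.2°. The rest is at about 4.2°, so it is straight to about 0.3°.
- **Side position:** within about 0.5 mm of the rail's middle line.
- **Bystanders:** I touched none of the other things. The pen and union looked unmoved in the last overhead picture, where the arm hid part of the wallet.

**Not settled:** The last force reading was about 3 N downward, close to the bar's own weight. The gripper may be carrying most of the bar at the height where it lay, and I could not tell how firmly it still rests on the rail.

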